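Stand the tall cassette on the reading easel and trigger the scanner

TASK

Slide the tall cassette straight up out of the slotted rack and stand it on the easel's ledge, a broad face towards the scanner, leaning back on the backrest by itself. Then scan it: pinch the scanner's grip and trigger between the fingers, squeeze the trigger fully home, and let it spring back. Leave the two short cassettes in the rack and everything else where it is.

Things in the scene. Friction and masses are not known exactly. Their poses are not given: they have to be found in the camera images.
- tall_cassette: White plastic cassette with small glass window and bar code on both faces, 5 mm thick (its x) by 70 mm wide (its y) by 116 mm tall (its z), 60 g; the tallest of three, standing in any of the rack's slots. Origin: centre of its lower edge. Either face may be read.
- tall_top (a point): Centre of the tall cassette's top edge.
- short_cassette_a: The same kind of cassette, only 88 mm tall; stays in its slot. Origin: centre of its lower edge.
- short_cassette_b: Second short cassette, 88 mm tall; stays in its slot.
- rack: Fixed white slotted rack, 150 (its x) by 94 (its y) by 45 mm high; origin: centre of its underside. Three slots at x = -45, 0, 45 mm hold a cassette's two side edges, cassette thickness along the rack's x; slot floor 10 mm up, slot 8 mm wide and 73 mm long, rails 10 mm inward over each side edge from the floor to 45 mm up.
- easel: Fixed aluminium easel; origin: underside, at the ledge; scanner on its +y side. Ledge floor at z = 14 mm, a channel from y = -8 (foot of backrest) to +5 mm (lip, 10 mm high), end cheeks at x = +-58 mm, 16 mm high. Backrest 90 mm wide in x, 59 mm above the floor, leans 0.314 rad to -y. A cassette stands with its width along x, lower edge on the floor, top over to -y.
- scanner: Fixed grey pistol-shaped bar-code scanner clamped on its side in a bracket; origin: underside of its foot, below the head's middle. The head lies along y, its nose and window 89 mm to -y, pointing at the easel; it is 58 mm wide in x and its highest point is 107 mm up. The grip sticks out level to -x, at z = 75 mm.
- grip: The scanner's fixed grip, a horizontal bar along its x (same axes as the scanner), 34 mm thick (y) and 32 mm high (z), bottom 59 mm above the table; origin at its axis beside the trigger's squeeze point, 75 mm above the table and 65 mm out from the head's axis. The back of the grip is its +y face, at 17 mm.
- trigger (a joint): The scanner's trigger: black lever 48 mm long, 22 mm high, on the -y side of the grip, hinged by the head on a vertical axis. 0 = at rest, 0.24 rad = fully squeezed towards the grip (+y); a spring returns it, about 10 N at the squeeze point when home.
- trigger_pad (a point): Front (-y) face of the trigger at the squeeze point; at rest it is about 35 mm to -y of the grip's origin (52 mm over trigger and grip together), about 9 mm less when home.
- reagent_bottle: Amber bottle, 48 mm across, 85 mm high; a bystander. Origin: underside.
- tape_roll: Roll of tape lying flat, 60 mm across, 19 mm high; a bystander. Origin: underside.
- beaker: Open glass beaker, 64 mm across, 85 mm high; a bystander. Origin: underside.
- jar: White jar, 54 mm across, 65 mm high; a bystander. Origin: underside.

How it is judged (in metres and radians):
On the way, in this order (a step that is already met when the one before it is completed fails the run):
1. the tall cassette is lifted clear of the rack (z of tall_cassette in the frame of rack above 0.05 m), for 0.1 s.
2. the tall cassette stands on the easel's ledge, leaning back on the backrest, let go (x of tall_cassette in the frame of easel between -0.028 and 0.028 m and y of tall_cassette in the frame of easel between -0.014 and 0.012 m and z of tall_cassette in the frame of easel between 0.009 and 0.022 m and y of tall_top in the frame of easel below -0.018 m and angle between tall_cassette's own z axis and vertical below 0.7 rad and linear speed of tall_cassette below 0.03 m/s and contact force between the fingers and tall_cassette below 0.2 N), for 0.3 s.
3. the trigger is squeezed home, pinched against the grip, with the cassette on the easel (x of tall_cassette in the frame of easel between -0.028 and 0.028 m and y of tall_cassette in the frame of easel between -0.014 and 0.012 m and z of tall_cassette in the frame of easel between 0.009 and 0.022 m and y of tall_top in the frame of easel below -0.018 m and angle between tall_cassette's own z axis and vertical below 0.7 rad and linear speed of tall_cassette below 0.03 m/s and value of joint trigger above 0.19 rad and contact force between the fingers and grip above 1 N), for 0.2 s.
At the end, for the whole second after the job is handed in: The tall cassette rests with its lower edge in the ledge channel, leaning on the backrest, broad face to the scanner, at rest; the trigger is back (under 0.04 rad); short cassettes are within 20 mm and other things within 30 mm of their starts (x of tall_cassette in the frame of easel between -0.028 and 0.028 m and y of tall_cassette in the frame of easel between -0.014 and 0.012 m and z of tall_cassette in the frame of easel between 0.009 and 0.022 m and y of tall_top in the frame of easel below -0.018 m and angle between tall_cassette's own z axis and vertical below 0.7 rad and linear speed of tall_cassette below 0.03 m/s and value of joint trigger below 0.04 rad and distance of each of short_cassette_a, short_cassette_b from where it was at the start of the episode below 0.02 m and distance of each of reagent_bottle, tape_roll, beaker, jar from where it was at the start of the episode below 0.03 m); the robot touches nothing.
It fails at once if a short cassette is pulled or knocked from its slot (20 mm) (distance of any of short_cassette_a, short_cassette_b from where it was at the start of the episode above 0.02 m).
It fails at once if a bystander is pushed 30 mm or more (distance of any of reagent_bottle, tape_roll, beaker, jar from where it was at the start of the episode above 0.03 m).
It also fails if it takes over 48 s, if anything falls off the work surface, if the arm or the gripper's body presses on something with over 40 N, if the wrist force passes 120 N, or if a joint passes its speed limit or range.

ROBOT

A 6-joint arm with a two-finger parallel gripper is mounted at the origin on the work surface. World frame = base frame: x ahead of the robot, y to its left, z up, the work surface at z = 0. Lengths are in mm, angles in rad, forces in N, time in s.
With the tool pointing down it reaches from about 275 to 1000 mm from the base axis. Payload 8.4 kg.
Tool frame: the origin (TCP) lies midway between the tips of the shut fingers; the grasp point (between the pads) lies 19 mm behind it; z points along the fingers, y is the line along which they close (so a half turn about z gives the same grasp; the last joint's range is limited). The gripper opens to 85 mm and grips with 20 to 120 N. Pads are 22 mm wide; open, the fingers measure 114 mm over their backs; the gripper's body (76 mm by 85 mm) begins 54 mm behind the grasp point. The pads swing forward as they close: fully open they stand 13 mm farther back than shut.
Start: joints at [1.195, 0.353, 1.633, -0, 1.155, -0.002], TCP at [228.221, 581.845, 231.281] pointing down, gripper open.
Joint ranges: [-2.63, 2.63], [-0.92, 2.1], [0.06, 2.66], [-1.3, 4.44], [0, 2.69], [-3.02, 3.02]. Speed limits (rad/s): [2.22, 2.22, 2.79, 3.14, 3.14, 3.14].

INTERFACE

Orientations are given as [roll, pitch, yaw] about the fixed x, y, z axes, in that order (R = Rz(yaw) Ry(pitch) Rx(roll)).
In Python, from rig import r, cams gives the robot as it stands. The module is installed in compiled form; this text tells all that it offers.
- The arm moves only by the tool send_rows, never from a script. Its argument "targets" is one flat list of numbers, 7 for each row, row after row: the shift along the tool's x, y, z in m, then the turn, a rotation vector about the tool's x, y, z in rad, then the opening, from -1 (shut) to 1 (fully open). In form: [tx, ty, tz, wx, wy, wz, fingers, tx, ty, tz, wx, wy, wz, fingers, ...]. A call has 1 to 12 rows; each row is the pose to reach, as a shift and turn from the pose commanded when the call began, along the tool's axes at that moment; what a row does not reach only later rows make up. A row lasts 1/12 s, in which the tool goes at most 41.7 mm and 7.16 degrees, less where a joint would pass 70% of its speed; a pose out of reach is approached as far as the arm can. A call with a gripper value outside its range is refused whole. The fingers move at their own pace and stop on an object; "grip_force" is the grip in N (left out, the last holds). Time passes only in rows, so rows that repeat a pose let the fingers close. It gives the time, the measured TCP pose, the force, the opening and the grip force at its end, in the units of the state.
- r.sense(): the state, without advancing time (a new reading comes with each control period).
- cams.grab_frame(name): name is "side" or "top" or "wrist"; returns a dict with "color" (400x640x3 uint8, blue, green, red), "fx", "fy", "cx", "cy" (pixels), "xyz" and "attitude" of the camera in the world. Camera axes: x right, y down, z forward; pixel columns grow to the right and rows downward; lengths in mm; the calibration is good to about 2 mm. The wrist camera is an equidistant fisheye: a pixel r from the principal point sees the ray r / f radians off the axis. A picture is of the moment at which its call begins. There is no depth.
- r.sign_off(): hands the job in; it is judged then, once.
The state is a dict: "clock": time; "qpos": joint angles; "qvel": joint speeds; "joint_efforts": joint torques, N m; "eef_pos": TCP position; "tcp_rot": TCP orientation; "contact_force": force on the tool from outside, world axes, zero at the start; "wrist_torque": the same for the moment, N m; "opening": opening from 0.0 (shut) to 1.0 (fully open); "grasp_force": force on a finger pad.
Only numpy, scipy, OpenCV 4.12 (cv2) and the standard library are available. Lean on these libraries where they do the work, as an engineer would, in place of code of your own. Each camera call takes 0.05 s, during which the arm holds its last target. There are 200 camera calls.

## Working session

There is one attempt and no reset: what is moved stays moved. The work goes in short steps, Python scripts to look and compute and a tool call to move; the robot and the scene stay as the last step left them, time stands still between calls to the robot, and variables do not carry over. Pictures are saved under pics/ and viewed, at most 14 in all, crops included, and the job is handed in when it is done.

Besides the shell and the picture viewer there is one more tool, called after "Call:" as name(argument=value, ...), one argument or row to a line, values as JSON. send_rows: Moves the arm, as the interface text tells. Its arguments: {"type":"object","properties":{"targets":{"type":"array"},"grip_force":{"type":"number"}},"required":["targets"]}

```bash
mkdir -p pics; python3 - <<'E'
from rig import r,cams
import cv2,pickle
print(r.sense())
d={}
for n in ["side","top","wrist"]:
    f=cams.grab_frame(n); d[n]=f
    print(n,{k:v for k,v in f.items() if k!="color"})
    cv2.imwrite(f"pics/{n}0.png",f["color"])
pickle.dump(d,open("f0.pkl","wb"))
E
```

```text
{'clock': 0.0, 'qpos': array([ 1.19457535e+00,  3.53657184e-01,  1.63412411e+00, -3.37150757e-06,
        1.15518661e+00, -2.45354109e-03]), 'qvel': array([-0.00093447,  0.00133528, -0.00154331, -0.00069247,  0.00030259,
        0.00112237]), 'joint_efforts': array([-4.33331679e-04, -6.05258989e+01, -3.42068803e+01, -4.14000363e-05,
        9.61326412e-03, -2.62431143e-05]), 'eef_pos': array([228.06418927, 581.40278651, 230.56032175]), 'tcp_rot': array([-3.14021741e+00, -2.91605314e-07,  2.76782658e+00]), 'contact_force': array([ 0.37925722, -0.29643796, -0.1345491 ]), 'wrist_torque': array([0.01764102, 0.06794524, 0.01369438]), 'grasp_force': 0.0, 'opening': 1.0007148880104288}
side {'fx': 478.47164860710836, 'fy': 478.47164860710836, 'cx': 323.4538409155013, 'cy': 203.85854264989283, 'xyz': array([ 154.75418577, -588.01575286, 1063.84024959]), 'attitude': array([-2.44822565, -0.00530145, -0.55955358])}
top {'fx': 463.1037690998279, 'fy': 463.1037690998279, 'cx': 310.5951116663874, 'cy': 198.0872533278607, 'xyz': array([ 336.21934642,   78.51621225, 1393.87497768]), 'attitude': array([-2.9649231 , -0.01672444, -1.56166381])}
wrist {'fx': 309.70691628693146, 'fy': 309.70691628693146, 'cx': 315.70625476358134, 'cy': 200.31282781295445, 'xyz': array([167.2733921 , 605.7799342 , 373.90887571]), 'attitude': array([2.87833818e+00, 7.14018816e-04, 1.19643823e+00])}
```

View pics/top0.png

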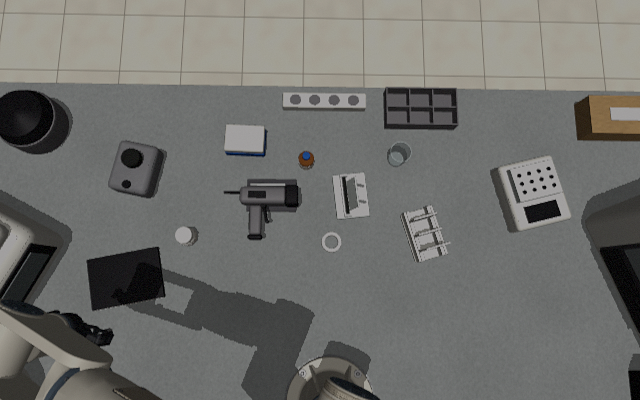

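View pics/side0.png

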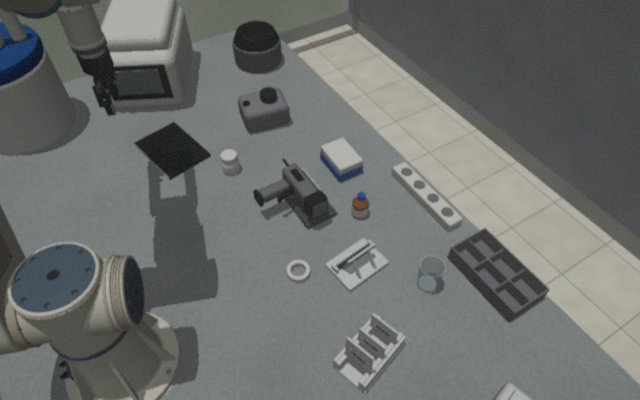

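Top view: scanner at about (262,205), easel (350,195), rack (426,233), tape (331,242), beaker (399,153), bottle (306,160), jar (185,235). Next I view enlargements.

```bash
python3 - <<'E'
import cv2,pickle
d=pickle.load(open("f0.pkl","rb"))
t=d["top"]["color"]; s=d["side"]["color"]
cv2.imwrite("pics/a.png",cv2.resize(t[165:275,225:465],(800,367),interpolation=cv2.INTER_CUBIC))
b=[cv2.resize(s[305:395,320:420],(400,360),interpolation=cv2.INTER_CUBIC),cv2.resize(s[215:305,310:410],(400,360),interpolation=cv2.INTER_CUBIC)]
cv2.imwrite("pics/b.png",cv2.hconcat(b))
E
```

```text
(no output)
```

View pics/a.png

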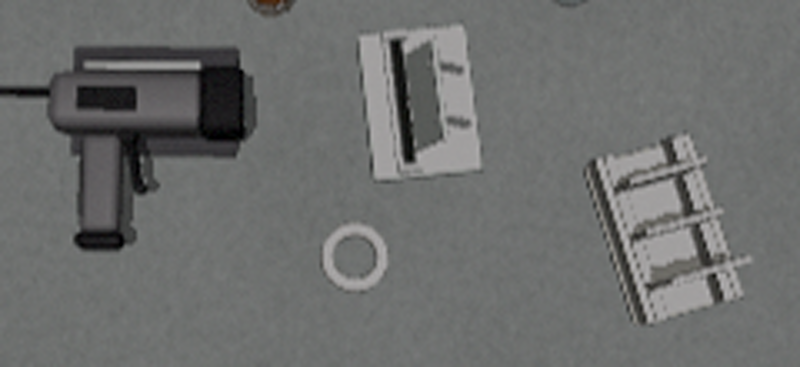

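View pics/b.png

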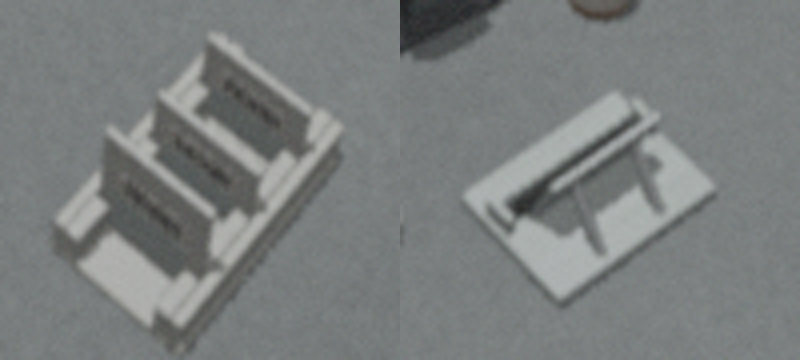

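The enlarged views show three cassettes. The nearest to the robot (top-crop top edge (648,284)-(750,259), side crop (108,130)-(212,215)) looks tallest. The easel channel runs along (398,40)-(410,162) in the top crop, and the backrest top edge is at (550,185)-(658,118) in the side crop. Trigger is on the grip's right side at (143,165). Triangulating.

```bash
cat > h.py <<'E'
import numpy as np,cv2,pickle
from scipy.spatial.transform import Rotation as R
def ray(f,p,fish=False):
    x=(np.array(p,float)-[f["cx"],f["cy"]])/f["fx"]
    if fish:
        t=np.hypot(*x); v=np.array([*(x/t*np.sin(t) if t>1e-9 else x),np.cos(t)])
    else: v=np.array([*x,1.])
    v=R.from_euler("xyz",f["attitude"]).as_matrix()@v
    return np.array(f["xyz"]),v/np.linalg.norm(v)
def plane(f,p,z,fish=False):
    o,v=ray(f,p,fish); return o+v*(z-o[2])/v[2]
def tri(*rays):
    A=sum(np.eye(3)-np.outer(v,v) for o,v in rays); b=sum((np.eye(3)-np.outer(v,v))@o for o,v in rays)
    X=np.linalg.solve(A,b); return X,max(np.linalg.norm(np.cross(v,X-o)) for o,v in rays)
def proj(f,X,fish=False):
    c=R.from_euler("xyz",f["attitude"]).as_matrix().T@(np.array(X)-f["xyz"])
    if fish:
        t=np.arctan2(np.hypot(c[0],c[1]),c[2]); u=c[:2]/np.hypot(c[0],c[1])*t
    else: u=c[:2]/c[2]
    return u*f["fx"]+[f["cx"],f["cy"]]
E
python3 - <<'E'
from h import *
np.set_printoptions(precision=1,suppress=True)
d=pickle.load(open("f0.pkl","rb")); T=d["top"];S=d["side"]
tc=lambda p:np.array(p)/3.3333+[225,165]-.35
sr=lambda p:np.array(p)/4+[320,305]-.4
se=lambda p:(np.array(p)-[400,0])/4+[310,215]-.4
for n,a,b,c,e in [("front",(648,284),(750,259),(108,130),(212,215)),("mid",(632,236),(722,211),(160,95),(258,182)),("back",(615,188),(705,158),(212,38),(308,118))]:
    P,p=tri(ray(T,tc(a)),ray(S,sr(c)));Q,q=tri(ray(T,tc(b)),ray(S,sr(e)));print(n,P,p,Q,q,np.degrees(np.arctan2(*(Q-P)[1::-1])))
print("rack top corners z45",[plane(T,tc(p),45) for p in [(588,160),(640,322),(742,295),(688,135)]])
print("side rack z45",[plane(S,sr(p),45) for p in [(208,38),(340,128),(180,335),(55,222)]])
print("easel base z0",[plane(T,tc(p),5) for p in [(360,37),(375,180),(480,168),(465,27)]])
print("easel side",[plane(S,se(p),5) for p in [(465,195),(560,303),(716,190),(620,93)]])
print("backrest top z73 side",[plane(S,se(p),73) for p in [(552,188),(656,118)]])
print("backrest top z73 top",[plane(T,tc(p),73) for p in [(443,138),(435,42)]])
print("channel z14",[plane(T,tc(p),14) for p in [(391,40),(402,40),(405,162),(414,162)]])
print("scanner head top z107",[plane(T,tc(p),100) for p in [(200,66),(200,140),(245,66),(245,138)]])
print("grip z91",[plane(T,tc(p),85) for p in [(80,150),(128,150),(76,230),(128,230)]])
print("trigger z86",[plane(T,tc(p),86) for p in [(136,140),(150,188),(142,190)]])
print("tape,jar,beaker,bottle",plane(T,tc((355,257)),19),plane(T,(185,235),65),plane(T,(399,153),85),plane(T,(306,160),85))
E
```

```text
front [ 428.  -247.8   96. ] 3.7193789571846065 [ 443.4 -324.2  124.4] 0.6406668752609461 -78.60973218941237
mid [ 469.5 -239.7   77.6] 3.1007942746445387 [ 486.2 -312.9   89. ] 1.5191963442642153 -77.11832403331452
back [ 512.1 -226.8   78.3] 4.6602095520924225 [ 530.7 -299.1   91. ] 2.3062088222712767 -75.59161520328794
rack top corners z45 [array([ 536.8, -209.3,   45. ]), array([ 394.9, -251.1,   45. ]), array([ 419.2, -341.3,   45. ]), array([ 560.3, -299.1,   45. ])]
side rack z45 [array([ 527. , -214.8,   45. ]), array([ 557.7, -299.1,   45. ]), array([ 415. , -345.3,   45. ]), array([ 392.2, -259.7,   45. ])]
easel base z0 [array([655. ,  -9.7,   5. ]), array([522.2, -23.4,   5. ]), array([ 534.3, -119.1,    5. ]), array([ 665.8, -106.9,    5. ])]
easel side [array([524.8, -19.5,   5. ]), array([ 532.8, -118.3,    5. ]), array([ 666.2, -102.9,    5. ]), array([657.9,  -6.1,   5. ])]
backrest top z73 side [array([549. , -79.9,  73. ]), array([633.7, -71.2,  73. ])]
backrest top z73 top [array([550.5, -77.5,  73. ]), array([635.8, -71.2,  73. ])]
channel z14 [array([650.5, -37.5,  14. ]), array([650.6, -47.6,  14. ]), array([537.7, -49.9,  14. ]), array([537.8, -58. ,  14. ])]
scanner head top z107 [array([606. , 133.3, 100. ]), array([542. , 132.1, 100. ]), array([606.5,  94.8, 100. ]), array([544.1,  94. , 100. ])]
grip z91 [array([534.5, 235.1,  85. ]), array([535. , 194.1,  85. ]), array([465.9, 236.3,  85. ]), array([466.3, 192.3,  85. ])]
trigger z86 [array([543.5, 187.4,  86. ]), array([502.3, 174.5,  86. ]), array([500.5, 181.2,  86. ])]
tape,jar,beaker,bottle [451.   -4.5  19. ] [462.  416.9  65. ] [ 707.5 -199.2   85. ] [682.7  73.2  85. ]
```

```bash
cat >> h.py <<'E'
def go(xyz,yaw,lean=0,leandir=None):
    """print shift/rotvec in tool axes to reach TCP xyz (mm), tool down at yaw deg, then tilted lean rad about world axis at leandir deg"""
    from rig import r
    s=r.sense(); A=R.from_euler("xyz",s["tcp_rot"]); B=R.from_euler("xyz",[np.pi,0,np.radians(yaw)])
    if lean: B=R.from_rotvec(lean*np.array([np.cos(np.radians(leandir)),np.sin(np.radians(leandir)),0]))*B
    t=A.inv().apply(np.array(xyz)-s["eef_pos"])/1000
    print("go",np.round(t,4).tolist(),np.round((A.inv()*B).as_rotvec(),4).tolist(),"at",s["eef_pos"].round(1),s["tcp_rot"].round(3),s["clock"])
E
python3 -c "
from h import *
go([434,-288,230],106.3)"
```

```text
go [-0.5092, -0.7343, 0.0015] [-0.001, 0.0005, 0.9125] at [228.1 581.5 230.7] [-3.141  0.     2.768] 0.15
```

Call:
send_rows(
  targets=[-0.509,-0.734,0,0,0,0.9125,-0.3,-0.509,-0.734,0,0,0,0.9125,-0.3,-0.509,-0.734,0,0,0,0.9125,-0.3,-0.509,-0.734,0,0,0,0.9125,-0.3,-0.509,-0.734,0,0,0,0.9125,-0.3,-0.509,-0.734,0,0,0,0.9125,-0.3,-0.509,-0.734,0,0,0,0.9125,-0.3,-0.509,-0.734,0,0,0,0.9125,-0.3,-0.509,-0.734,0,0,0,0.9125,-0.3,-0.509,-0.734,0,0,0,0.9125,-0.3,-0.509,-0.734,0,0,0,0.9125,-0.3,-0.509,-0.734,0,0,0,0.9125,-0.3],
)

```text
clock: 1.15
eef_pos: [343.2, 93.4, 231.4]
tcp_rot: [3.141, 0.0, 1.856]
contact_force: [1.5, -0.5, -1.2]
opening: 0.349
grasp_force: 0.0
```

```bash
python3 -c "
from h import *
go([434,-288,230],106.3)"
```

```text
go [-0.3916, -0.0202, 0.0015] [0.0007, 0.0001, 0.0007] at [343.2  93.4 231.4] [3.141 0.    1.856] 1.15
```

Call:
send_rows(
  targets=[-0.392,-0.02,0,0,0,0,-0.3,-0.392,-0.02,0,0,0,0,-0.3,-0.392,-0.02,0,0,0,0,-0.3,-0.392,-0.02,0,0,0,0,-0.3,-0.392,-0.02,0,0,0,0,-0.3,-0.392,-0.02,0,0,0,0,-0.3,-0.392,-0.02,0,0,0,0,-0.3,-0.392,-0.02,0,0,0,0,-0.3,-0.392,-0.02,0,0,0,0,-0.3,-0.392,-0.02,0,0,0,0,-0.3,-0.392,-0.02,0,0,0,0,-0.3],
)

```text
clock: 2.07
eef_pos: [435.0, -290.3, 231.0]
tcp_rot: [3.141, 0.001, 1.852]
contact_force: [0.3, -0.0, -0.6]
opening: 0.348
grasp_force: 0.0
```

```bash
python3 -c "
from h import *
from rig import r,cams
f=cams.grab_frame('wrist');pickle.dump(f,open('w1.pkl','wb'));cv2.imwrite('pics/w1.png',f['color'])
print(r.sense()['eef_pos'],r.sense()['tcp_rot'])
"
```

```text
[ 434.15229034 -288.07419603  230.75689717] [-3.14112800e+00 -5.41755104e-04  1.85262320e+00]
```

View pics/w1.png

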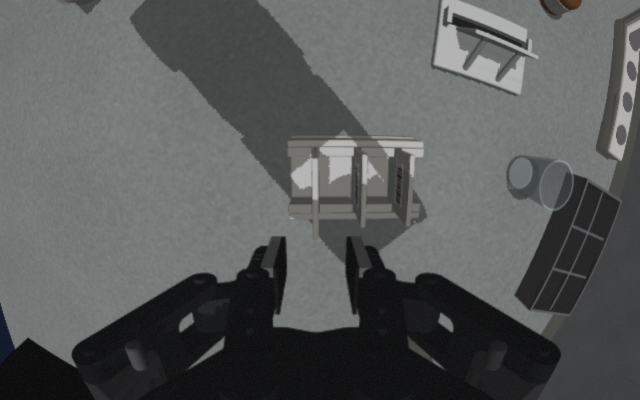

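The wrist view shows the tall cassette's top edge at column ~316 (rows 148–237), centred between the fingers (273 and 360). Checking numbers.

```bash
python3 -c "
from h import *
np.set_printoptions(precision=1,suppress=True)
f=pickle.load(open('w1.pkl','rb'))
a,b=plane(f,(316,148.5),126,1),plane(f,(316,237),126,1);print(a,b,np.linalg.norm(a-b),(a+b)/2,np.degrees(np.arctan2(*(a-b)[1::-1])))
for n,p in dict(mid=((364,151),(364,227)),back=((404,151),(411,225))).items(): 
  a,b=plane(f,p[0],98,1),plane(f,p[1],98,1); print(n,a,b,np.linalg.norm(a-b))
g=cv2.cvtColor(f['color'],6)
print(g[225,306:328],g[190,306:328])
X=[plane(f,p,45,1) for p in [(289,142),(423,142),(418,217),(290,217)]];print(X)
go([434,-288,92],106.3)
"
```

```text
[ 424.  -249.9  126. ] [ 445.  -322.7  126. ] 75.77601559128291 [ 434.5 -286.3  126. ] 106.11061383061396
mid [ 466.8 -242.3   98. ] [ 489.5 -311.2   98. ] 72.47282283970704
back [ 502.6 -231.1   98. ] [ 534.3 -296.8   98. ] 72.90883188331503
[119 118 119 120 120 120 112 107 115 114 113 110  96  76  75  75  76  75
  74  74  73  75] [115 117 113 115 114 106 142 173 180 181 180 160 128 102 113 115 115 115
 114 115 114 114]
[array([ 396.7, -258.6,   45. ]), array([ 537. , -215.5,   45. ]), array([ 561.5, -298.7,   45. ]), array([ 419.5, -339. ,   45. ])]
go [0.0, -0.0001, 0.1388] [-0.0005, -0.0005, -0.0027] at [ 434.2 -288.1  230.8] [-3.1 -0.   1.9] 2.1167
```

Call:
send_rows(
  targets=[0.001,0,0.04,0,0,-0.002,-0.3,0.001,0,0.08,0,0,-0.002,-0.3,0.001,0,0.11,0,0,-0.002,-0.3,0.001,0,0.138,0,0,-0.002,-0.3,0.001,0,0.138,0,0,-0.002,-0.3,0.001,0,0.138,0,0,-0.002,-1,0.001,0,0.138,0,0,-0.002,-1,0.001,0,0.138,0,0,-0.002,-1,0.001,0,0.138,0,0,-0.002,-1,0.001,0,0.138,0,0,-0.002,-1,0.001,0,0.138,0,0,-0.002,-1],
  grip_force=30,
)

```text
clock: 3.03
eef_pos: [434.8, -286.1, 94.8]
tcp_rot: [3.14, 0.002, 1.857]
contact_force: [-2.2, 1.1, 9.2]
opening: 0.05
grasp_force: 35.5
```

Call:
send_rows(
  targets=[0,0,-0.02,0,0,0,-1,0,0,-0.04,0,0,0,-1,0,0,-0.06,0,0,0,-1,0,0,-0.08,0,0,0,-1,0,0,-0.1,0,0,0,-1,0,0,-0.13,0,0,0,-1,0,0,-0.16,0,0,0,-1,0,0,-0.16,0,0,0,-1,0,0,-0.16,0,0,0,-1],
)

```text
clock: 3.78
eef_pos: [435.1, -286.3, 255.6]
tcp_rot: [3.138, 0.004, 1.857]
contact_force: [-0.9, 0.4, 0.1]
opening: 0.055
grasp_force: 34.2
```

```bash
python3 -c "
from h import *
from rig import r,cams
f=cams.grab_frame('wrist');pickle.dump(f,open('w2.pkl','wb'));
g=cams.grab_frame('side');pickle.dump(g,open('s2.pkl','wb'))
cv2.imwrite('pics/w2.png',cv2.hconcat([f['color'][:,160:480],g['color'][200:,300:500].repeat(2,0).repeat(2,1)]))
go([590,-55,255],185.9)
"
```

```text
go [0.1768, 0.2151, -0.002] [0.0001, -0.0002, -1.3874] at [ 433.6 -285.4  253. ] [-3.142 -0.     1.857] 3.8833
```

View pics/w2.png

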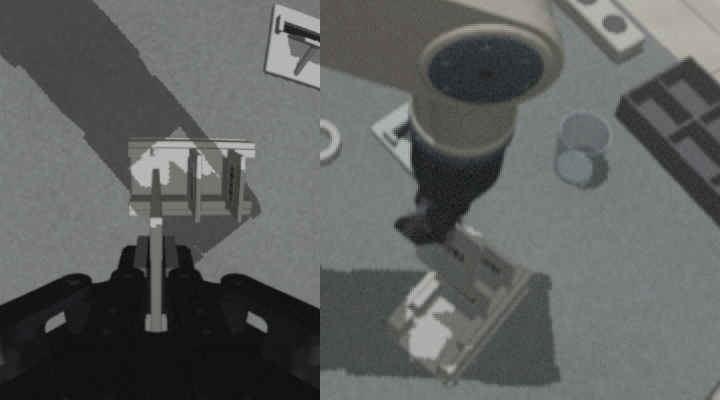

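Cassette hangs straight in the fingers (top edge at x≈155 of the left crop) and the shorts are still seated. Moving over the easel, tilted.

```bash
python3 -c "
from h import *
go([594,-70,170],185.9,.25,5.9)"
```

```text
go [0.1613, 0.2147, 0.083] [-0.2084, 0.1731, -1.3796] at [ 433.6 -285.4  253. ] [-3.142 -0.     1.857] 3.8833
```

Call:
send_rows(
  targets=[0.03,0.035,0,-0.035,0.029,-0.23,-1,0.06,0.07,0,-0.07,0.058,-0.46,-1,0.08,0.105,0,-0.1,0.087,-0.69,-1,0.11,0.14,0,-0.14,0.116,-0.92,-1,0.135,0.18,0,-0.175,0.145,-1.15,-1,0.161,0.215,0,-0.2084,0.1731,-1.3796,-1,0.161,0.215,0.02,-0.2084,0.1731,-1.3796,-1,0.161,0.215,0.05,-0.2084,0.1731,-1.3796,-1,0.161,0.215,0.083,-0.2084,0.1731,-1.3796,-1,0.161,0.215,0.083,-0.2084,0.1731,-1.3796,-1,0.161,0.215,0.083,-0.2084,0.1731,-1.3796,-1,0.161,0.215,0.083,-0.2084,0.1731,-1.3796,-1],
)

```text
clock: 4.88
eef_pos: [593.5, -70.3, 167.5]
tcp_rot: [2.889, -0.003, -3.032]
contact_force: [-0.4, -0.4, 0.0]
opening: 0.053
grasp_force: 34.2
```

Call:
send_rows(
  targets=[0,0,0,0,0,0,-1,0,0,0,0,0,0,-1],
)

```text
clock: 5.05
eef_pos: [594.0, -70.4, 168.9]
tcp_rot: [2.891, -0.002, -3.041]
contact_force: [-0.8, -0.3, -0.3]
opening: 0.05
grasp_force: 34.2
```

```bash
python3 -c "
from h import *
from rig import r,cams
f=cams.grab_frame('wrist');pickle.dump(f,open('w3.pkl','wb'))
g=cams.grab_frame('top');pickle.dump(g,open('t3.pkl','wb'))
cv2.imwrite('pics/w3.png',cv2.resize(f['color'][60:360,120:520],(800,600)))
go([594,-70,170],185.9,.25,5.9)
"
```

```text
go [0.0003, 0.0003, -0.0002] [-0.0001, -0.0006, -0.0016] at [594.3 -70.2 169.7] [ 2.892e+00 -1.000e-03 -3.040e+00] 5.15
```

View pics/w3.png

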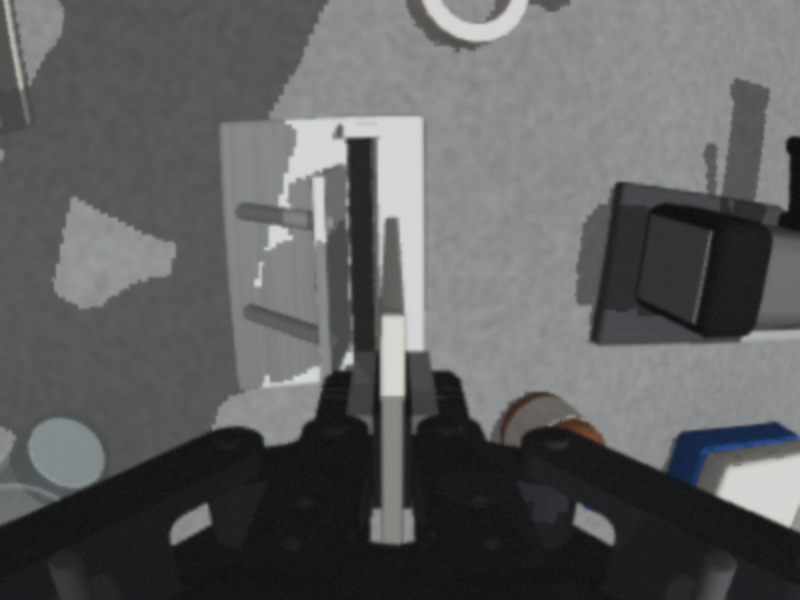

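The dark channel strip shows at crop cols 348–377 (row 145) with the cassette's lower far corner at crop (391,218), and backrest top edge at cols 314–326. Casting rays.

```bash
python3 -c "
from h import *
np.set_printoptions(precision=1,suppress=True)
f=pickle.load(open('w3.pkl','rb'));print(f['xyz'])
w=lambda p:np.array(p)/2+[120,60]-.25
O=np.array([592,-47.5]);c,s=np.cos(np.radians(5.9)),np.sin(np.radians(5.9))
loc=lambda X:np.array([[c,s],[-s,c]])@(X[:2]-O)
for n,p,z in [('foot far',(348,145),14),('foot near',(353,345),14),('lip far',(377,145),24),('lip near',(379,345),24),('lip far z14',(377,145),14),('lip outer far',(423,120),5),('base BL',(240,388),5),('base FL',(221,124),5),('brtop far R',(325,180),73),('brtop far L',(314,180),73),('brtop near R',(332,380),73),('cass corner',(391,218),88)]:
  X=plane(f,w(p),z,1);print(n,X,loc(X))
g=cv2.cvtColor(f['color'],6)
print(g[133,285:325]);print(g[220,285:325])
from rig import r
s_=r.sense();A=R.from_euler('xyz',s_['tcp_rot']); B=s_['eef_pos']+A.apply([35,0,84]);B2=s_['eef_pos']+A.apply([0,0,84]);print('exp corner',B,(proj(f,B,1)-[120,60]+.25)*2,'centre',B2,loc(B2))
"
```

```text
[ 532.8 -112.   307.9]
foot far [539.7 -57.4  14. ] [-53.1  -4.4]
foot near [640.6 -46.2  14. ] [48.5 -3.7]
lip far [538.3 -45.5  24. ] [-53.2   7.5]
lip near [636.8 -35.1  24. ] [45.9  7.7]
lip far z14 [538.5 -43.2  14. ] [-52.8   9.8]
lip outer far [523.7 -18.5   5. ] [-64.9  35.8]
base BL [ 669.2 -103.6    5. ] [ 71.  -63.7]
base FL [ 533.8 -118.6    5. ] [-65.2 -64.7]
brtop far R [552.4 -76.   73. ] [-42.4 -24.3]
brtop far L [552.6 -80.3  73. ] [-42.5 -28.6]
brtop near R [634.7 -67.2  73. ] [ 40.4 -24. ]
cass corner [563.5 -52.6  88. ] [-28.9  -2.1]
[214 213 214 214 213 213 214 207 143  75  45  38  37  38  39  39  40  38
  37  44  64  80 101 144 206 213 213 213 214 214 215 214 214 213 213 213
 213 214 213 213]
[ 77  74  75  75  74  75  74  73  74  79 107  98  50  38  40  37  41  42
  38  40  38  46  70  91  87 126 183 208 213 213 213 213 213 213 214 212
 204 190 195 212]
exp corner [557.3 -53.1  88.4] [391.5 201.5] centre [592.1 -49.6  88.3] [-0.1 -2.1]
```

```bash
python3 -c "
from h import *
from rig import r
e=r.sense()['eef_pos']; go(e+[-.4,3.7,-66],185.9,.25,5.9)
"
```

```text
go [-0.0, -0.0127, 0.0649] [-0.0001, -0.0006, -0.0016] at [594.3 -70.2 169.7] [ 2.892e+00 -1.000e-03 -3.040e+00] 5.15
```

Call:
send_rows(
  targets=[0,0.0036,0.0009,0,0,0,-1,0,-0.0014,0.0203,0,0,0,-1,0,-0.0062,0.0397,0,0,0,-1,0,-0.0102,0.0552,0,0,0,-1,0,-0.0127,0.0649,0,0,0,-1,0,-0.0127,0.0649,0,0,0,-1,0,-0.0127,0.0649,0,0,0,-1],
)

```text
clock: 5.73
eef_pos: [594.2, -66.4, 104.3]
tcp_rot: [2.892, -0.0, -3.039]
contact_force: [-0.4, -0.4, -0.7]
opening: 0.053
grasp_force: 34.2
```

Call:
send_rows(
  targets=[0,-0.0005,0.0019,0,0,0,-1,0,-0.001,0.0039,0,0,0,-1,0,-0.001,0.0039,0,0,0,-1],
)

```text
clock: 5.98
eef_pos: [594.7, -66.8, 100.7]
tcp_rot: [2.892, 0.001, -3.039]
contact_force: [-0.3, 0.8, -0.6]
opening: 0.051
grasp_force: 34.2
```

```bash
python3 -c "
from h import *
from rig import r,cams
f=cams.grab_frame('wrist');pickle.dump(f,open('w4.pkl','wb'))
cv2.imwrite('pics/w4.png',cv2.resize(f['color'][100:250,220:420],(800,600)))
s=r.sense();A=R.from_euler('xyz',s['tcp_rot']);print(s['eef_pos'],s['contact_force'],s['eef_pos']+A.apply([0,0,84]))
"
```

```text
[594.59582163 -66.73952263 100.69820743] [-0.05542084 -0.1680366  -0.04793177] [592.5296852  -46.09858511  19.29991028]
```

View pics/w4.png

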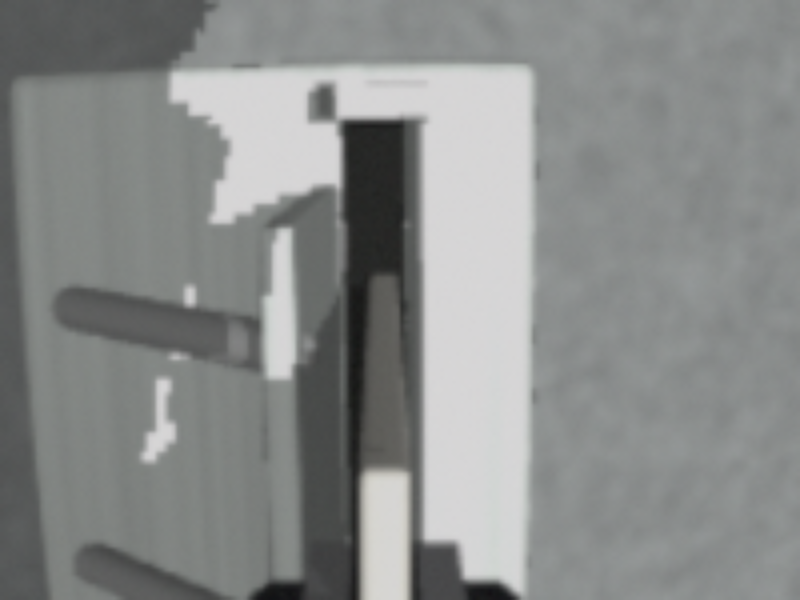

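The lower edge (370–398 px at row 275) is within the channel (343–405), slightly lip-side. Shifting back 1.5 mm and lowering to contact.

Call:
send_rows(
  targets=[0,-0.0015,-0.0004,0,0,0,-1,0,-0.002,0.0015,0,0,0,-1,0,-0.0025,0.0034,0,0,0,-1,0,-0.0025,0.0034,0,0,0,-1],
)

```text
clock: 6.37
eef_pos: [594.9, -68.5, 96.8]
tcp_rot: [2.892, 0.001, -3.039]
contact_force: [-0.8, -1.1, 3.3]
opening: 0.053
grasp_force: 34.9
```

Call:
send_rows(
  targets=[0,-0.0003,0.001,0,0,0,-1,0,-0.0005,0.0019,0,0,0,-1,0,-0.0005,0.0019,0,0,0,-1],
)

```text
clock: 6.62
eef_pos: [595.3, -68.8, 96.5]
tcp_rot: [2.892, 0.002, -3.039]
contact_force: [-4.4, -4.3, 19.4]
opening: 0.054
grasp_force: 37.4
```

Call:
send_rows(
  targets=[0,0,-0.001,0,0,0,-1,0,0,-0.001,0,0,0,-0.8,0,0,-0.001,0,0,0,-0.6,0,0,-0.001,0,0,0,-0.4,0,0,-0.001,0,0,0,-0.2,0,0,-0.001,0,0,0,0.1,0,0,-0.001,0,0,0,0.1,0,0,-0.001,0,0,0,0.1,0,0,-0.001,0,0,0,0.1],
)

```text
clock: 7.37
eef_pos: [594.5, -68.5, 95.2]
tcp_rot: [2.892, -0.0, -3.039]
contact_force: [0.4, -1.3, -0.4]
opening: 0.553
grasp_force: 0.0
```

```bash
python3 -c "
from h import *
from rig import r,cams
f=cams.grab_frame('wrist');pickle.dump(f,open('w5.pkl','wb'))
cv2.imwrite('pics/w5.png',cv2.resize(f['color'][100:400,120:520],(800,600)))
s=r.sense();print(s['eef_pos'],s['contact_force'],s['opening'])
"
```

```text
[594.50750467 -68.48030551  95.26165956] [-0.39136738 -0.36040891  0.45280223] 0.5496825382433314
```

View pics/w5.png

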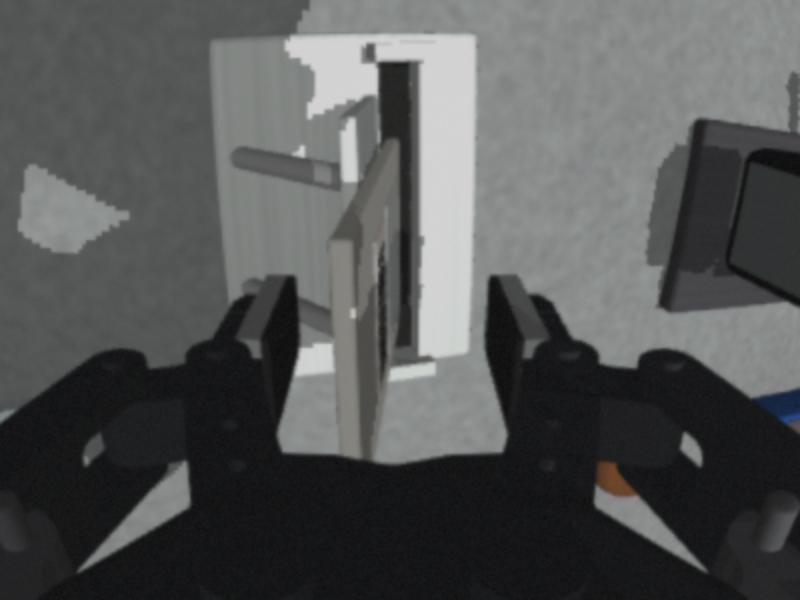

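Cassette leans on the backrest, fingers clear on both sides. Withdrawing.

Call:
send_rows(
  targets=[0,0,-0.02,0,0,0,0.1,0,0,-0.04,0,0,0,0.1,0,0,-0.06,0,0,0,0.1,0,0,-0.09,0,0,0,1,0,0,-0.12,0,0,0,1,0,0,-0.15,0,0,0,1,0,0,-0.15,0,0,0,1],
)

```text
clock: 8.0
eef_pos: [601.2, -107.2, 246.7]
tcp_rot: [2.895, 0.008, -3.039]
contact_force: [1.2, 0.3, -0.1]
opening: 1.001
grasp_force: 0.0
```

```bash
python3 -c "
from h import *
go([509,205,235],180)
"
```

```text
go [0.06, 0.3076, 0.0889] [0.2465, -0.0042, 0.1027] at [ 601.2 -107.2  246.7] [ 2.895  0.008 -3.039] 8.0
```

Call:
send_rows(
  targets=[0.01,0.03,0,0.1,0,0.03,1,0.03,0.1,0.02,0.246,-0.004,0.1,1,0.05,0.2,0.05,0.246,-0.004,0.1,1,0.06,0.308,0.089,0.246,-0.004,0.103,1,0.06,0.308,0.089,0.246,-0.004,0.103,1,0.06,0.308,0.089,0.246,-0.004,0.103,1,0.06,0.308,0.089,0.246,-0.004,0.103,1,0.06,0.308,0.089,0.246,-0.004,0.103,1,0.06,0.308,0.089,0.246,-0.004,0.103,1,0.06,0.308,0.089,0.246,-0.004,0.103,1,0.06,0.308,0.089,0.246,-0.004,0.103,1,0.06,0.308,0.089,0.246,-0.004,0.103,1],
)

```text
clock: 9.0
eef_pos: [505.9, 206.3, 230.4]
tcp_rot: [3.139, -0.009, -3.141]
contact_force: [0.4, -0.5, -0.5]
opening: 1.003
grasp_force: 0.0
```

```bash
python3 -c "
from h import *
from rig import r,cams
f=cams.grab_frame('wrist');pickle.dump(f,open('w6.pkl','wb'))
g=cams.grab_frame('side');pickle.dump(g,open('s6.pkl','wb'))
cv2.imwrite('pics/w6.png',cv2.resize(f['color'][60:360,120:520],(800,600)))
s=r.sense();print(s['eef_pos'],s['contact_force'],s['tcp_rot'])
"
```

```text
[506.13648032 205.86536448 230.5713155 ] [-0.18086999 -0.09198411 -0.08264998] [ 3.13871506 -0.00881134  3.1405972 ]
```

View pics/w6.png

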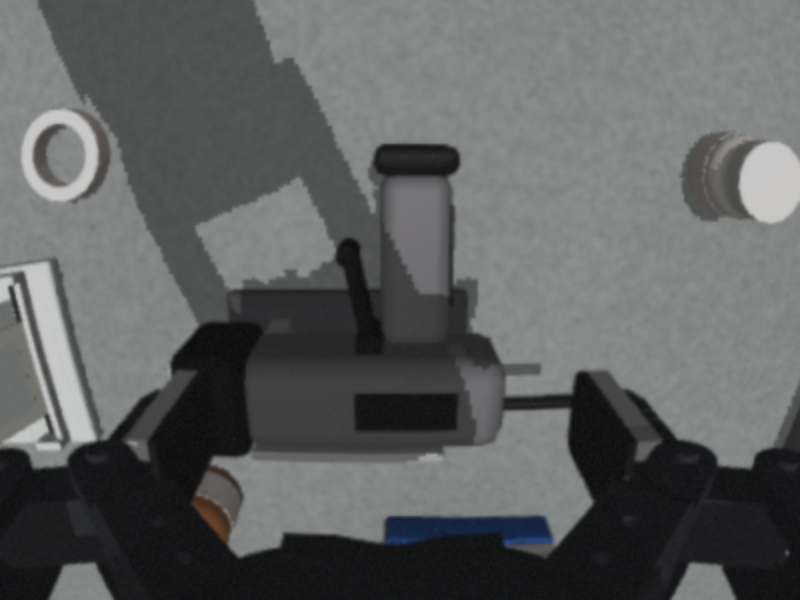

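Grip spans crop cols 383–450 (rows 175–340), trigger from root (370,345) to tip (347,245), end cap at rows 145–172. Computing positions.

```bash
python3 -c "
from h import *
np.set_printoptions(precision=1,suppress=True)
f=pickle.load(open('w6.pkl','rb'));print(f['xyz'])
w=lambda p:np.array(p)/2+[120,60]-.25
for n,p,z in [('grip L near cap',(383,190),80),('grip R near cap',(450,190),80),('grip L root',(384,330),80),('grip R root',(449,330),80),('cap',(417,147),85),('head edge',(310,336),90),('head L',(260,336),80),('trig tip L',(337,250),86),('trig tip end',(348,238),86),('trig mid L',(345,280),86),('trig root L',(357,345),86),('nose L',(175,370),80),('rear',(502,395),85)]:
  print(n,plane(f,w(p),z,1))
from rig import r
print(r.sense()['clock'])
"
```

```text
[441.8 206.  374.3]
grip L near cap [473.5 202.7  80. ]
grip R near cap [473.4 234.7  80. ]
grip L root [543.7 203.   80. ]
grip R root [543.8 235.7  80. ]
cap [452.7 218.6  85. ]
head edge [543.5 166.8  90. ]
head L [547.3 139.5  80. ]
trig tip L [501.4 180.8  86. ]
trig tip end [495.7 186.1  86. ]
trig mid L [516.2 184.3  86. ]
trig root L [549.5 189.6  86. ]
nose L [567.5  90.6  80. ]
rear [578.2 264.1  85. ]
9.1
```

```bash
python3 -c "
from h import *
go([508,214.5,120],180);go([508,214.5,53],180)
"
```

```text
go [-0.0028, 0.0083, 0.1106] [0.0029, -0.0088, -0.001] at [506.1 205.9 230.6] [ 3.139 -0.009  3.141] 9.1
go [-0.0034, 0.0081, 0.1776] [0.0029, -0.0088, -0.001] at [506.1 205.9 230.6] [ 3.139 -0.009  3.141] 9.1
```

Call:
send_rows(
  targets=[-0.003,0.008,0.02,0.003,-0.009,0,1,-0.003,0.008,0.05,0.003,-0.009,0,1,-0.003,0.008,0.08,0.003,-0.009,0,1,-0.003,0.008,0.11,0.003,-0.009,0,1,-0.003,0.008,0.14,0.003,-0.009,0,1,-0.003,0.008,0.165,0.003,-0.009,0,1,-0.003,0.008,0.177,0.003,-0.009,0,1,-0.003,0.008,0.177,0.003,-0.009,0,1,-0.003,0.008,0.177,0.003,-0.009,0,1],
)

```text
clock: 9.85
eef_pos: [507.6, 215.1, 53.8]
tcp_rot: [-3.141, -0.0, 3.141]
contact_force: [0.4, 0.2, 0.1]
opening: 1.001
grasp_force: 0.0
```

```bash
python3 -c "
from h import *
go([508,214.5,53],180)
"
```

```text
go [-0.0004, -0.0006, 0.0008] [-0.0001, -0.0003, -0.0005] at [507.6 215.1  53.8] [-3.141 -0.     3.141] 9.85
```

Call:
send_rows(
  targets=[0,0,0,0,0,0,-1,0,0,0,0,0,0,-1,0,0,0,0,0,0,-1,0,0,0,0,0,0,-1,0,0,0,0,0,0,-1,0,0,0,0,0,0,-1,0,0,0,0,0,0,-1,0,0,0,0,0,0,-1],
  grip_force=40,
)

```text
clock: 10.52
eef_pos: [507.5, 213.3, 55.2]
tcp_rot: [-3.138, 0.001, -3.139]
contact_force: [0.5, -16.4, 10.0]
opening: 0.504
grasp_force: 41.6
```

```bash
python3 -c "
from h import *
from rig import r,cams
f=cams.grab_frame('wrist');cv2.imwrite('pics/w7.png',cv2.resize(f['color'][100:400,120:520],(800,600)))
s=r.sense();print({k:s[k] for k in ['clock','eef_pos','contact_force','wrist_torque','opening','grasp_force']})
"
```

```text
{'clock': 10.5667, 'eef_pos': array([507.48492348, 213.32061461,  55.20179126]), 'contact_force': array([ -0.0269163 , -16.69976916,   9.67737695]), 'wrist_torque': array([-3.42406543, -0.05424055,  0.34251586]), 'opening': 0.5032466715945636, 'grasp_force': 41.544857025146484}
```

View pics/w7.png

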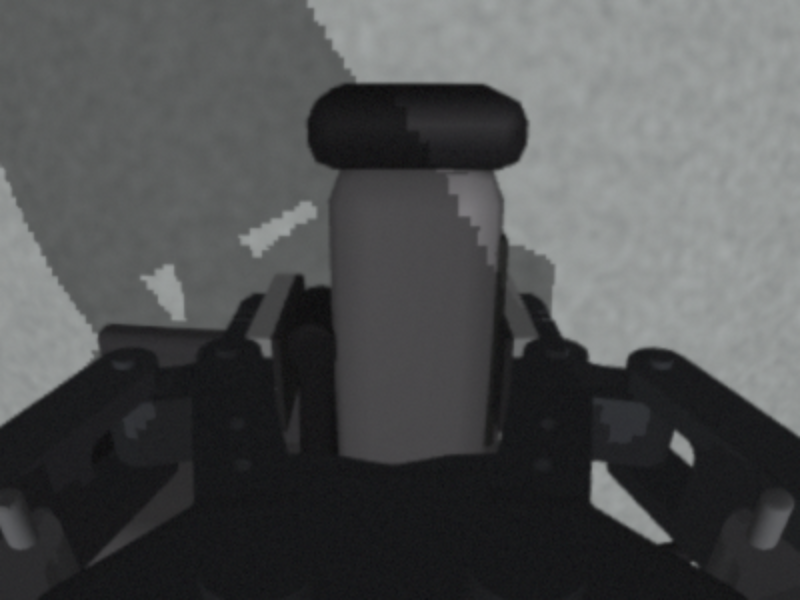

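Pinched: opening 0.503 (≈43 mm, which is trigger-home width), pads on trigger and grip back. Balancing the pinch slightly and holding, then releasing.

Call:
send_rows(
  targets=[0,-0.0005,0,0,0,0,-1,0,-0.001,0,0,0,0,-1,0,-0.001,0,0,0,0,-1,0,-0.001,0,0,0,0,-1,0,-0.001,0,0,0,0,-1,0,-0.001,0,0,0,0,-1],
)

```text
clock: 11.07
eef_pos: [507.5, 213.3, 55.2]
tcp_rot: [-3.139, 0.001, -3.139]
contact_force: [0.2, -11.1, 8.8]
opening: 0.504
grasp_force: 44.2
```

Call:
send_rows(
  targets=[0,0,0,0,0,0,1,0,0,0,0,0,0,1,0,0,0,0,0,0,1,0,0,0,0,0,0,1,0,0,0,0,0,0,1,0,0,0,0,0,0,1,0,0,-0.04,0,0,0,1,0,0,-0.08,0,0,0,1,0,0,-0.12,0,0,0,1,0,0,-0.16,0,0,0,1,0,0,-0.18,0,0,0,1,0,0,-0.18,0,0,0,1],
)

```text
clock: 12.07
eef_pos: [509.7, 216.0, 239.2]
tcp_rot: [3.138, 0.008, -3.141]
contact_force: [0.5, 0.7, -0.3]
opening: 1.002
grasp_force: 0.0
```

Call:
send_rows(
  targets=[0,0,0,0,0,0,1,0,0,0,0,0,0,1,0,0,0,0,0,0,1],
)

```text
clock: 12.32
eef_pos: [506.2, 214.4, 232.0]
tcp_rot: [-3.141, -0.002, -3.141]
contact_force: [-0.4, -0.6, -0.3]
opening: 1.004
grasp_force: 0.0
```

```bash
python3 -c "
from h import *
from rig import r,cams
f=cams.grab_frame('wrist');t=cams.grab_frame('top')['color']
a=cv2.resize(f['color'][60:360,120:520],(400,300));b=cv2.resize(t[140:290,225:465],(640,400))
cv2.imwrite('pics/w8.png',cv2.vconcat([cv2.copyMakeBorder(a,0,0,0,240,0),b[:300]]))
print(r.sense()['contact_force'])
"
```

```text
[-0.66902939  0.552237    0.29500607]
```

View pics/w8.png

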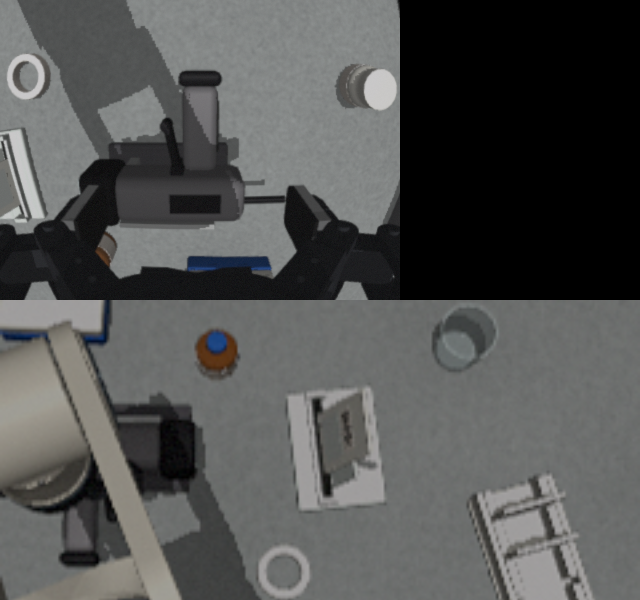

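```bash
python3 -c "
from h import *
f=pickle.load(open('w5.pkl','rb'))
w=lambda p:np.array(p)/2+[120,100]-.25
for p in [(395,62),(395,145),(402,347)]: print(plane(f,w(p),14,1))
"
```

```text
[536.02567608 -52.12401595  14.        ]
[566.73467993 -48.94228457  14.        ]
[650.65352163 -37.15622866  14.        ]
```

```bash
python3 -c "
from rig import r
print(r.sign_off())"
```

```text
the job is handed in; nothing more can be done
None
```

I stood the tall cassette on the easel, where it leans on the backrest by itself about 8 mm off centre, then squeezed the scanner trigger home and let it spring back. I handed the job in at about 12 s; sign-off returned no verdict, but the last pictures show the cassette in place, the trigger back and no sign that anything else moved.

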